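Thread the carving cradle's lock screw and close its chip guard

ROBOT

A 6-joint arm with a two-finger parallel gripper is mounted at the origin on the work surface. World frame = base frame: x ahead of the robot, y to its left, z up, the work surface at z = 0. Lengths are in mm, angles in degrees, forces in N, time in s.
With the tool pointing down it reaches from about 300 to 850 mm from the base axis. Payload 4.2 kg.
Tool frame: the origin (TCP) lies between the finger pads; the fingertips stand 25 mm ahead of it and the grasp point (between the pads) lies 6 mm ahead of it; x points along the fingers, y is the direction in which the jaws open and shut, and the axes are right-handed (so a half turn about x gives the same grasp; the last joint's range is limited). The gripper opens to 91 mm and grips with 3 to 60 N. Pads are 32 mm wide; open, the fingers measure 118 mm over their backs; the gripper's body (76 mm by 178 mm) begins 60 mm behind the grasp point.
Start: joints at [66.578, 18.312, 89.639, -0, 72.044, -1.146], TCP at [217.973, 532.098, 238.976] pointing down, gripper open.
Joint ranges: [-177.97, 177.97], [-48.28, 115.42], [12.27, 149.76], [-77.06, 257.06], [2.81, 150.46], [-146.56, 146.56]. Speed limits (degrees/s): [147.25, 147.25, 180, 180, 180, 180].

INTERFACE

Orientations are given as [roll, pitch, yaw] about the fixed x, y, z axes, in that order (R = Rz(yaw) Ry(pitch) Rx(roll)).
In Python, from workcell import env gives the robot as it stands.
- The arm moves only by the tool jog_arm, never from a script. Its argument "plan" is one flat list of numbers, 4 for each row, row after row: the shift along the tool's x, y, z in cm, then the turn about the tool's x in units of 6 degrees (1.0 is 6 degrees). In form: [tx, ty, tz, turn, tx, ty, tz, turn, ...]. A call has 1 to 12 rows; each row shifts and turns the commanded pose from where the row before left it, along the tool's axes as they then stand; what a row does not reach is not made up. A row lasts 1/12 s, in which the tool goes at most 41.7 mm and 7.16 degrees, less where a joint would pass 70% of its speed; a pose out of reach is approached as far as the arm can. A call with a gripper value outside its range is refused whole. "claw" is the finger opening in cm, from 0 to 9.12, set as the call begins (left out, the last holds). The fingers move at their own pace and stop on an object; "newtons" is the grip in N (left out, the last holds). Time passes only in rows, so rows that do not move let the fingers close. It gives the time, the measured TCP pose, the force and the opening at its end, in the units of the state.
- env.state(): the state, without advancing time (a new reading comes with each control period).
- env.grab_frame(name): name is "scene" or "top"; returns the picture (480x640x3 uint8, red, green, blue); there is no depth.
- env.calibration(name): a dict with "vertical_fov" (degrees; the focal length in pixels is half the picture's height over the tangent of half this angle, whatever the lens; pixels are square), "cx", "cy" (the principal point, pixels), "k1" (the pictures are not rectified: a ray, as slopes to the right and down, at radius r is drawn at 1 + k1 r^2 times it, then the intrinsics apply), "origin" and "orientation" of the camera in the world. Camera axes: x right, y down, z forward; pixel columns grow to the right and rows downward; lengths in mm; the calibration is good to about 2 mm. A picture is of the moment at which its call begins. calibration takes no time and is no camera call.
- env.job_done(): hands the job in, once; it reports no verdict.
The state is a dict: "time_s": time; "qpos": joint angles; "qvel": joint speeds; "effort": joint torques, N m; "ee_pos": TCP position; "ee_rot": TCP orientation; "force": force on the tool from outside, world axes, zero at the start; "torque": the same for the moment, N m; "gripper_width": finger opening in mm.
Only numpy, scipy, OpenCV 4.12 (cv2) and the standard library are available. Lean on these libraries where they do the work, as an engineer would, in place of code of your own. Each camera call takes 0.05 s, during which the arm holds its last target.

TASK

The lock screw of the green carving cradle is sitting loose on top of its socket. Without lifting it out, turn it backward (counter-clockwise from above) until it drops into its thread start, then drive it forward (clockwise) fully home without cross-threading or tilting it, so that its handle lies along the white index lines. Then swing the yellow-framed chip guard up past vertical and lower it gently, fully shut onto its stop posts; let go, and leave the mallet, chisel and batten where they lie.

Things in the scene. Friction and masses are not known exactly. Their poses are not given: they have to be found in the camera images.
- cradle: fixed green base plate, 260 x 240 x 12 mm, on the bench. Origin: underside of the plate, below the screw axis; x away from the robot at yaw 0, z up. White index lines on it run along its y. Two stop posts 100 mm high at y = -82, x = +-55 mm; two hinge posts 112 mm high at y = +105, x = +-55 mm. At x = 99 to 151 mm a pale chair-leg blank lies in saddles along y, top 90 mm high
- rim (a point): centre of the rim of the dark screw socket on the cradle, on the screw axis, 69 mm above the bench. Ring of radius 26 mm on a 50 x 50 mm block. The rim has two entry gaps, opposite one another; at the counter-clockwise end of each gap stands a brass stop, 8 mm above the rim, which the lugs cannot pass. Below the gaps the thread starts; it leads clockwise and down under the rim to the next brass stop (home)
- screw: loose steel lock screw, 0.35 kg, upright in the socket, turns easily. Origin on its axis at the height of its two lugs (6 mm brass pins along +-x, reaching 25 mm out); x along its handle, z up; both halves alike. Origin above the bench: 72 mm with the lugs on the rim (start), about 60 mm once dropped into the entry gaps, about 52 mm when home
- handle (a point): middle of the screw's handle, a straight steel cross bar 12 mm thick, 128 mm long, red ends, 40 mm above the screw's origin, along the screw's x. Home: along the cradle's y (either way round). Angles counter-clockwise of home, seen from above: start 20 to 65 deg; lugs drop at 118 to 143 deg; brass stops block it at 143 deg. From there clockwise the thread draws it down 8 mm to home, where it stops
- guard (a joint): hinge of the chip guard, rad: 0 shut (level, on its stop posts), 1.57 vertical, 2.15 fully open, leaning back on its rest (start). Unless held it falls to the side of vertical it is on. Axis parallel to the cradle's x. Guard: clear panel in a yellow frame, 136 mm wide, 176 mm long from the hinge, 5 mm thick, 0.35 kg. It cannot shut unless the screw is down in its thread
- guard_hinge (a point): centre of the guard's hinge axis, fixed to the cradle at y = +105 mm, 104.5 mm above the bench
- guard_bar (a point): middle of the guard's black grab bar: round, 12 mm thick, 110 mm long, parallel to the hinge, 210 mm from it, in the guard's plane, on two arms beyond its free edge (window 98 mm long, 28 mm between bar and edge). Its axes turn with the guard. With the guard shut it lies at the cradle's y = -105 mm, 104.5 mm above the bench; open, about 280 mm above it
- mallet: wooden mallet standing on its square head on the bench: head 70 x 100 x 62 mm, handle along its +x reaching 205 mm; origin on the bench under the head's centre
- chisel: chisel lying on the bench, 230 mm long along x, handle 25 mm thick toward -x; origin on the bench under its middle
- batten: squared batten lying on the bench, 320 x 28 x 22 mm, long side along x; origin at the centre of its underside

How it is judged (in metres and radians):
On the way, in this order (a step that is already met when the one before it is completed fails the run):
1. the screw has been turned backward until its lugs dropped through the entry gaps (z of screw in the frame of cradle below 0.064 m), for 0.1 s.
2. the screw is driven forward fully home, handle along the index lines, guard still open (z of screw in the frame of cradle below 0.056 m and angle between the x axis of screw and the y axis of cradle, either way round below 0.16 rad and value of joint guard above 1.57 rad), for 0.2 s.
3. the guard has been swung past vertical towards shut (value of joint guard below 1.4 rad).
At the end, for the whole second after the job is handed in: screw home in its thread (origin within about 4 mm of its home height, handle within 0.16 rad of the index lines), guard shut on its stops (within 0.04 rad), both at rest and let go (z of screw in the frame of cradle below 0.056 m and angle between the x axis of screw and the y axis of cradle, either way round below 0.16 rad and value of joint guard below 0.04 rad and velocity of joint guard between -0.1 and 0.1 rad/s and linear speed of screw below 0.02 m/s); the robot touches nothing.
It fails at once if the screw is lifted more than 6 mm off the rim (z of screw in the frame of cradle above 0.078 m).
It fails at once if the screw is tilted by more than 0.2 rad (cross-threaded) (angle between screw's own z axis and vertical above 0.2 rad).
It fails at once if the guard drops onto its stop (faster than 2.5 rad/s, 0.5 m/s at its edge, in the last 0.3 rad) (value of joint guard below 0.3 rad and velocity of joint guard below -2.5 rad/s).
It fails at once if the mallet, chisel or batten is moved by more than 30 mm (distance of any of mallet, chisel, batten from where it was at the start of the episode above 0.03 m).
It also fails if it takes over 70 s, if anything falls off the work surface, if the arm or the gripper's body presses on something with over 40 N, if the wrist force passes 120 N, or if a joint passes its speed limit or range.

## Working session

There is one attempt and no reset: what is moved stays moved. The work goes in short steps, Python scripts to look and compute and a tool call to move; the robot and the scene stay as the last step left them, time stands still between calls to the robot, and variables do not carry over. Pictures are saved under pics/ and viewed, and the job is handed in when it is done.

Besides the shell and the picture viewer there is one more tool, called after "Request:" by a JSON object that holds its "fn" and its "kwargs". jog_arm: Moves the arm, as the interface text tells. Its arguments: {"type":"object","properties":{"plan":{"type":"array"},"claw":{"type":"number"},"newtons":{"type":"number"}},"required":["plan"]}

```bash
ls; mkdir -p pics; python3 - <<'E'
from workcell import env
import cv2
for n in("scene","top"):
    im=env.grab_frame(n); cv2.imwrite(f"pics/{n}0.png",im[:,:,::-1]); print(env.calibration(n))
print(env.state())
E
```

```text
pics
{'vertical_fov': 51.89863090059283, 'cx': 320.69830912036406, 'cy': 234.0130594768373, 'k1': -0.023208244511189472, 'origin': array([1297.00833885,  209.29330189, 1120.35860439]), 'orientation': array([-139.33395293,   -0.33842054,  108.39461745])}
{'vertical_fov': 56.71931395537905, 'cx': 318.40771521174673, 'cy': 236.64131810200342, 'k1': -0.06372855296705979, 'origin': array([ 268.32010977,  -54.31412883, 1064.05000434]), 'orientation': array([-168.56141444,    1.29677364,  -90.49210433])}
{'time_s': 0.1, 'qpos': array([ 6.65774418e+01,  1.83454254e+01,  8.96988533e+01, -1.39645320e-03,
        7.20452188e+01, -1.14549156e+00]), 'qvel': array([ 0.06131535, -0.11508871, -0.21865165,  0.04972097,  0.07783749,
        0.04927249]), 'effort': array([ 4.94791152e-05, -4.13334703e+01, -2.32506949e+01,  7.30979349e-02,
        4.21949546e-02, -4.46025365e-05]), 'ee_pos': array([217.8097448 , 531.69745128, 238.23374082]), 'ee_rot': array([ -90.29552188,   89.91049262, -112.57215701]), 'force': array([-0.04044057,  0.11073854,  0.51749551]), 'torque': array([ 0.04513814,  0.04333656, -0.05013856]), 'gripper_width': 91.17048558183978}
```

View pics/scene0.png

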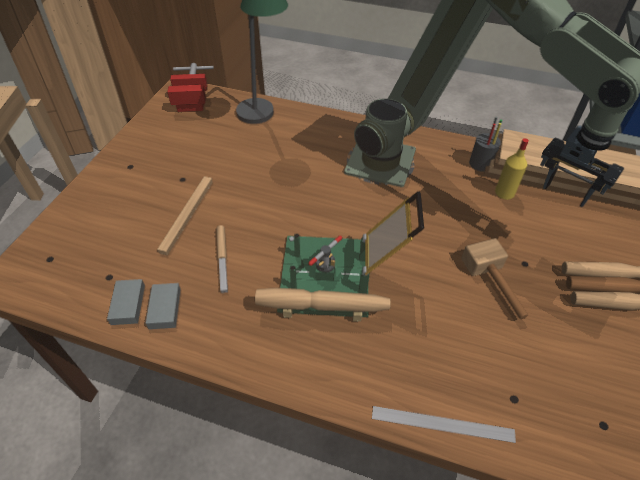

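View pics/top0.png

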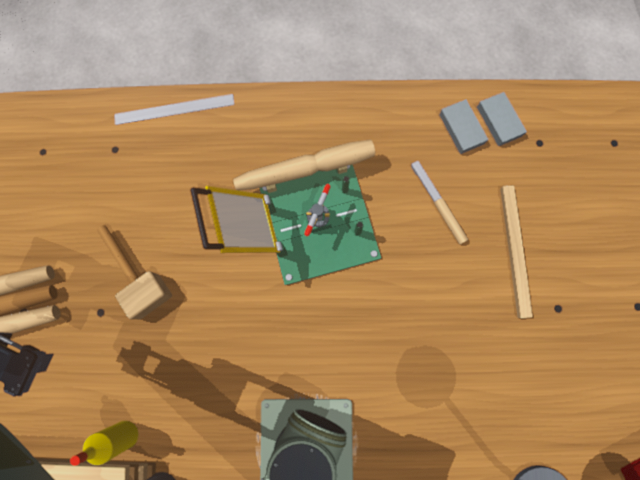

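```bash
cat > h.py <<'E'
import numpy as np, cv2
from scipy.spatial.transform import Rotation as Ro
from workcell import env
def cam(n):
    c=env.calibration(n); f=240/np.tan(np.radians(c['vertical_fov']/2))
    K=np.array([[f,0,c['cx']],[0,f,c['cy']],[0,0,1]]); 
    return K,np.array([c['k1'],0,0,0.]),np.array(c['origin']),Ro.from_euler('xyz',c['orientation'],degrees=True).as_matrix()
def proj(n,P):
    K,d,o,R=cam(n); P=np.atleast_2d(np.array(P,float))
    r=cv2.Rodrigues(R.T)[0]; return cv2.projectPoints(P,r,-R.T@o,K,d)[0].reshape(-1,2)
def unproj(n,uv,z):
    K,d,o,R=cam(n); uv=np.array(uv,float).reshape(-1,1,2)
    s=cv2.undistortPoints(uv,K,d).reshape(-1,2)
    D=np.c_[s,np.ones(len(s))]@R.T
    t=(np.broadcast_to(z,len(s))-o[2])/D[:,2]; return o+D*t[:,None]
def crop(n,src,u,v,w,h,k,out):
    im=cv2.imread(src)[v:v+h,u:u+w]; cv2.imwrite(out,cv2.resize(im,None,fx=k,fy=k,interpolation=cv2.INTER_CUBIC))
E
python3 - <<'E'
from h import *
crop("top","pics/top0.png",180,135,210,155,3.8,"pics/topc.png")
crop("scene","pics/scene0.png",240,180,195,145,4,"pics/scenec.png")
E
```

```text
(no output)
```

View pics/topc.png

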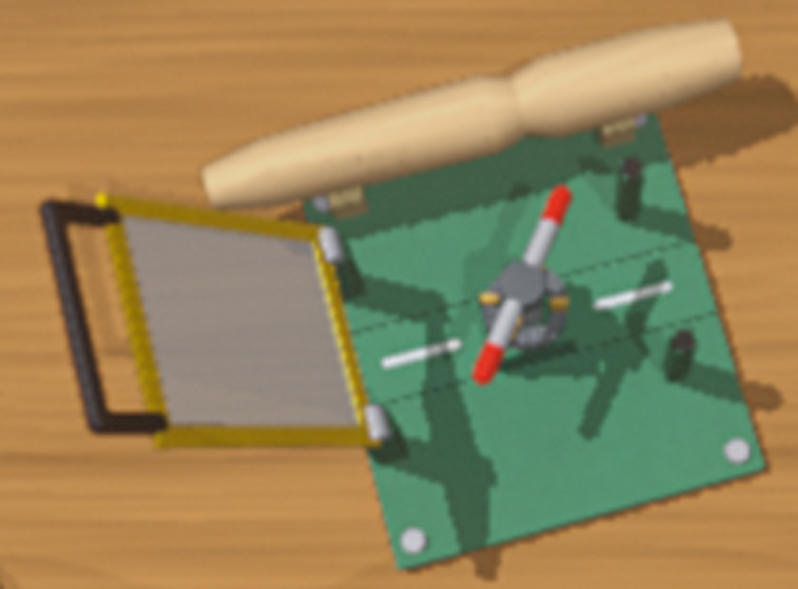

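View pics/scenec.png

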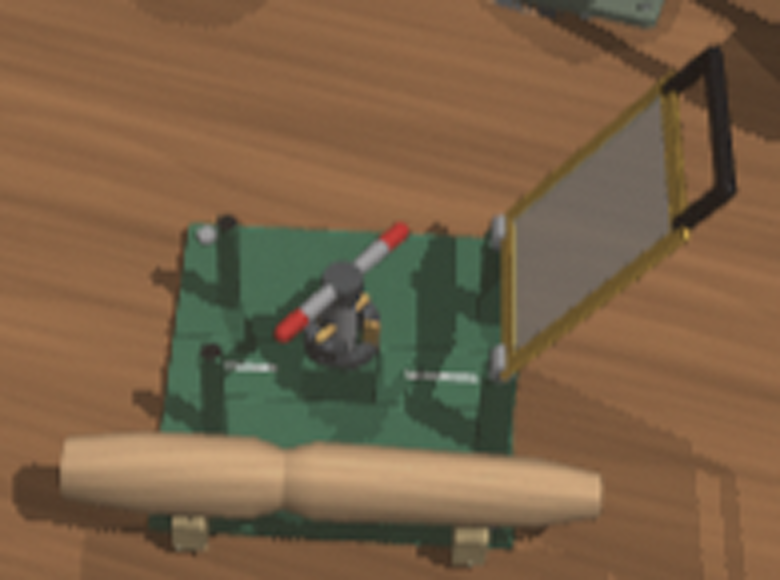

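```bash
python3 - <<'E'
from h import *
T=lambda *p:[(180+(x+.5)/3.8-.5,135+(y+.5)/3.8-.5) for x,y in p]
S=lambda *p:[(240+(x+.5)/4-.5,180+(y+.5)/4-.5) for x,y in p]
np.set_printoptions(precision=1,suppress=True)
print("posts top",unproj("top",T((631,164),(683,341)),100)[:,:2]); print("posts scene",unproj("scene",S((211,351),(228,222)),100)[:,:2])
print("handle top",unproj("top",T((560,196),(485,372)),112)[:,:2],"scene",unproj("scene",S((290,328),(399,234)),112)[:,:2])
print("lines top",unproj("top",T((672,287),(597,303),(460,345),(384,362)),12)[:,:2]);print(unproj("scene",S((224,367),(276,369),(405,376),(478,379)),12)[:,:2])
print("corners",unproj("top",T((766,467),(400,569)),12)[:,:2])
# bar: solve in terms of both views: ends
print("bar mid top at 280",unproj("top",T((70,315)),280), unproj("scene",S((722,120)),280))
print(unproj("top",T((50,210),(98,424)),280), unproj("scene",S((714,55),(731,188)),280))
E
```

```text
posts top [[ 599.3  -97.4]
 [ 490.2 -125.4]]
posts scene [[ 594.2  -95. ]
 [ 488.1 -122.4]]
handle top [[576.  -54.6]
 [470.7 -10.1]] scene [[569.  -49.8]
 [470.8  -6.5]]
lines top [[ 546.2 -125.8]
 [ 536.2  -77.5]
 [ 509.8   10.5]
 [ 499.4   59.1]]
[[ 543.7 -107.8]
 [ 533.8  -73. ]
 [ 510.9   13.7]
 [ 497.2   62.4]]
corners [[ 428.6 -181.9]
 [ 367.1   48.1]]
bar mid top at 280 [[465.9 182.8 280. ]] [[463.7 183.9 280. ]]
[[519.  195.3 280. ]
 [412.2 166.8 280. ]] [[411.4 168.9 280. ]
 [514.9 198.9 280. ]]
```

```bash
cat >> h.py <<'E'
C=np.array([522.,-30.5]); YAW=14.5
ax=np.array([np.cos(np.radians(YAW)),np.sin(np.radians(YAW))]); ay=np.array([-ax[1],ax[0]])
def cr(x,y,z): return np.r_[C+x*ax+y*ay,z]
def st(target=None,jaw=None):
    s=env.state(); R=Ro.from_euler('xyz',s['ee_rot'],degrees=True).as_matrix()
    np.set_printoptions(precision=2,suppress=True)
    ty=np.degrees(np.arctan2(R[1,1],R[0,1]))
    print("t",round(s['time_s'],2),"pos",s['ee_pos'],"jawdir",round(ty,2),"toolx",R[:,0],"j",s['qpos'],"F",s['force'],"T",s['torque'],"w",round(s['gripper_width'],1))
    if target is not None:
        d=R.T@(np.array(target)-s['ee_pos']); print("shift cm tool axes",d/10)
    if jaw is not None:
        e=(ty-jaw+90)%180-90; print("turn units (CW+)",e/6)
E
python3 - <<'E'
from h import *
st(np.r_[C,250],-23.2+90)
print(cr(0,219.9,280))
E
```

```text
t 0.1 pos [217.81 531.7  238.23] jawdir 67.72 toolx [-0. -0. -1.] j [66.58 18.35 89.7  -0.   72.05 -1.15] F [-0.04  0.11  0.52] T [ 0.05  0.04 -0.05] w 91.2
shift cm tool axes [ -1.11 -40.49  49.46]
turn units (CW+) 0.1538942065027674
[466.94 182.4  280.  ]
```

Request:
{"fn": "jog_arm", "kwargs": {"plan": [-4,0,0,0,-4,-1,1,0,-4,-2,2,0,-3,-2.5,3,0,0,-2.5,3,0,0,-2.5,3,0,0,-2.5,3,0,0,-2.5,3,0,0,-2.5,3,0,0,-2.5,3,0,0,-2.5,3,0,0,-2.5,3,0], "claw": 6.0, "newtons": 10}}

```text
time_s: 1.1
ee_pos: [394.6, 190.0, 377.4]
ee_rot: [-160.8, 90.0, 176.9]
force: [1.2, 0.2, -0.1]
gripper_width: 59.8
```

```bash
python3 - <<'E'
from h import *
st(np.r_[C,250],52)
E
```

```text
t 1.1 pos [394.59 189.96 377.45] jawdir 67.74 toolx [-0.  0. -1.] j [ 24.2    2.16  90.36   0.    87.48 -43.54] F [ 1.22  0.16 -0.11] T [ 0.01 -0.02  0.03] w 59.8
shift cm tool axes [ 12.74 -15.58  20.15]
turn units (CW+) 2.6234048400794827
```

Request:
{"fn": "jog_arm", "kwargs": {"plan": [0,-2.5,3,0,0,-2.5,3,0,0,-2.5,3,0,0,-2.5,3,0,2,-2.5,3,0.6,4,-1.5,2,1,4,0,0,1,2,0,0,0,0,0,0,0,0,0,0,0]}}

```text
time_s: 1.93
ee_pos: [494.6, 1.4, 262.7]
ee_rot: [-146.1, 89.9, 176.1]
force: [-0.4, -0.6, 0.8]
gripper_width: 59.9
```

```bash
python3 - <<'E'
from h import *
st(np.r_[C,250],52)
for n in("scene","top"):
    im=env.grab_frame(n); cv2.imwrite(f"pics/{n}1.png",im[:,:,::-1])
crop("top","pics/top1.png",220,150,180,130,4,"pics/topc1.png")
crop("scene","pics/scene1.png",240,140,195,145,4,"pics/scenec1.png")
E
```

```text
t 1.93 pos [494.63   1.36 262.75] jawdir 52.13 toolx [-0.  0. -1.] j [ -1.18  10.22  97.26   0.01  72.65 -53.31] F [-0.35 -0.59  0.8 ] T [-0.05 -0.01  0.01] w 59.9
shift cm tool axes [ 1.27 -0.83  4.12]
turn units (CW+) 0.022250927677696097
```

View pics/scenec1.png

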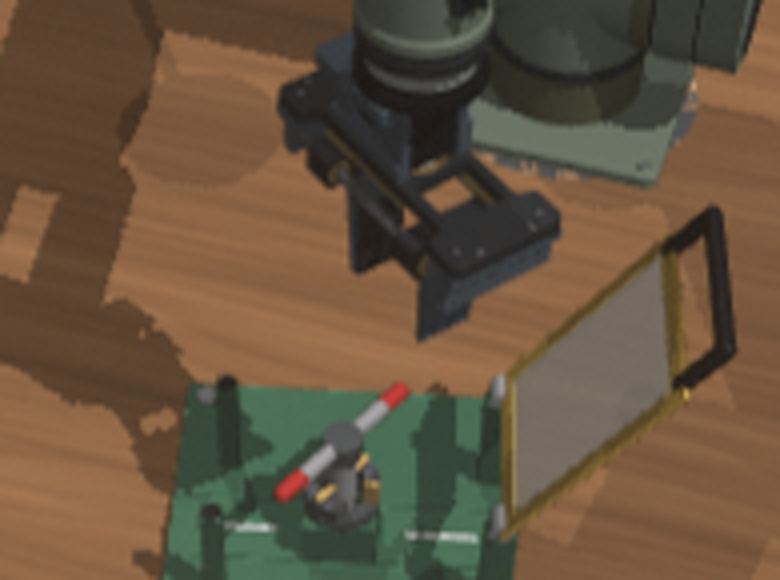

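View pics/topc1.png

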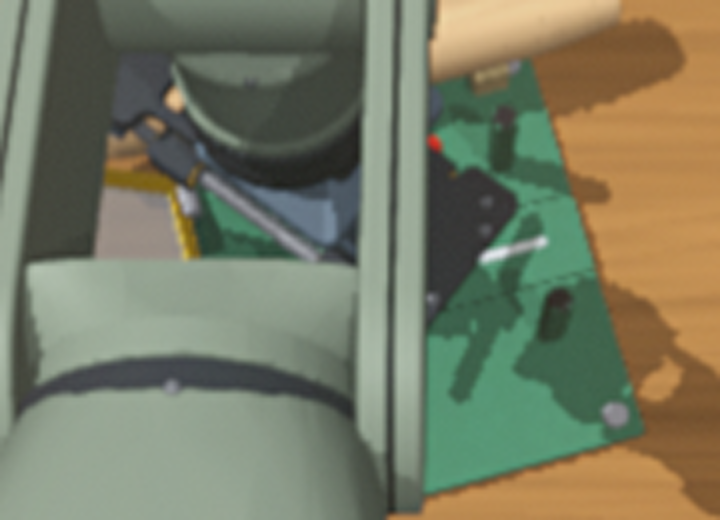

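Request:
{"fn": "jog_arm", "kwargs": {"plan": [0,-0.4,2,0,0,-0.4,2.1,0,2,0,0,0,3,0,0,0,3,0,0,0,2,0,0,0,1,0,0,0,0,0,0,0,0,0,0,0]}}

```text
time_s: 2.78
ee_pos: [523.7, -29.9, 154.9]
ee_rot: [35.2, 89.8, -2.6]
force: [-0.1, 0.3, 0.3]
gripper_width: 59.7
```

```bash
python3 - <<'E'
from h import *
st(np.r_[C,125],52)
E
```

```text
t 2.78 pos [523.69 -29.89 154.91] jawdir 52.15 toolx [ 0. -0. -1.] j [ -4.53  17.75 103.58   0.01  58.5  -56.68] F [-0.13  0.3   0.28] T [ 0.04 -0.01 -0.03] w 59.7
shift cm tool axes [ 2.99 -0.16 -0.1 ]
turn units (CW+) 0.025600515812511066
```

Request:
{"fn": "jog_arm", "kwargs": {"plan": [1,-0.15,-0.1,0,1,0,0,0,0.5,0,0,0,0.4,0,0,0,0,0,0,0,0,0,0,0]}}

```text
time_s: 3.28
ee_pos: [521.0, -30.6, 124.5]
ee_rot: [44.6, 90.0, 6.8]
force: [-0.9, 0.6, -0.0]
gripper_width: 59.7
```

```bash
python3 - <<'E'
from h import *
st(np.r_[C,125],52)
for n in("scene","top"):
    im=env.grab_frame(n); cv2.imwrite(f"pics/{n}2.png",im[:,:,::-1])
crop("scene","pics/scene2.png",270,190,130,97,6,"pics/scenec2.png")
E
```

```text
t 3.28 pos [520.98 -30.63 124.54] jawdir 52.13 toolx [ 0.  0. -1.] j [ -4.63  19.46 106.12   0.01  54.4  -56.76] F [-0.9   0.64 -0.04] T [-0.05 -0.02  0.03] w 59.7
shift cm tool axes [-0.05  0.07  0.07]
turn units (CW+) 0.021222928418571502
```

View pics/scenec2.png

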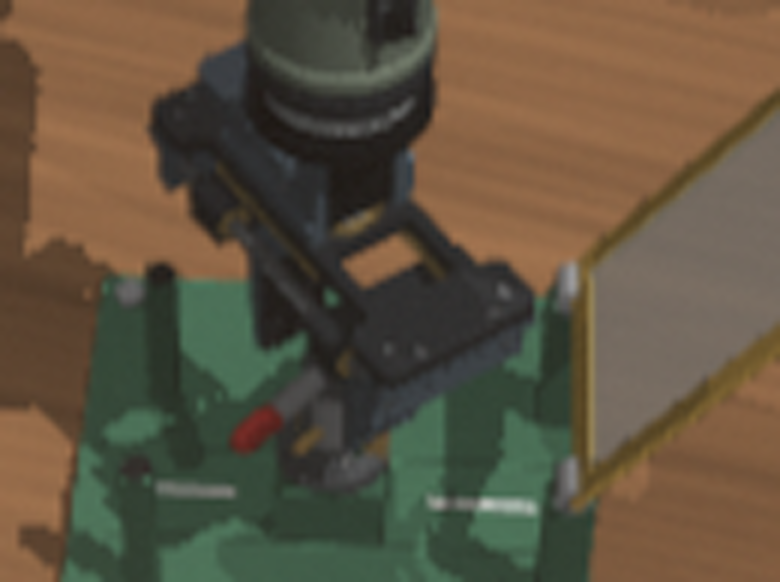

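Request:
{"fn": "jog_arm", "kwargs": {"plan": [0,0,0,0,0,0,0,0,0,0,0,0,0,0,0,0,0,0,0,0,0,0,0,0], "claw": 0.5, "newtons": 15}}

```text
time_s: 3.88
ee_pos: [520.7, -30.7, 124.4]
ee_rot: [-135.4, 90.0, -173.3]
force: [-0.1, -0.2, 0.4]
gripper_width: 27.2
```

```bash
python3 - <<'E'
from h import *
st(np.r_[C,125],52)
E
```

```text
t 3.88 pos [520.66 -30.66 124.36] jawdir 52.13 toolx [-0. -0. -1.] j [ -4.63  19.46 106.15  -0.    54.4  -56.76] F [-0.08 -0.22  0.39] T [-0.06  0.06 -0.01] w 27.2
shift cm tool axes [-0.06  0.09  0.1 ]
turn units (CW+) 0.021340355170101095
```

Request:
{"fn": "jog_arm", "kwargs": {"plan": [0,0,0,0,0,0,0,0,0,0,0,-0.5,0,0,0,-0.8,0,0,0,-0.8,0,0,0,-0.8,0,0,0,-0.8,0,0,0,0], "newtons": 30}}

```text
time_s: 4.55
ee_pos: [520.7, -30.5, 124.4]
ee_rot: [92.4, 90.0, 76.8]
force: [-0.1, 0.5, 0.1]
gripper_width: 26.9
```

```bash
python3 - <<'E'
from h import *
st(np.r_[C,125],52)
for n in("scene","top"):
    im=env.grab_frame(n); cv2.imwrite(f"pics/{n}3.png",im[:,:,::-1])
crop("scene","pics/scene3.png",270,190,130,97,6,"pics/scenec3.png")
E
```

```text
t 4.55 pos [520.73 -30.55 124.36] jawdir 74.4 toolx [ 0.  0. -1.] j [ -4.63  19.46 106.15   0.02  54.39 -79.04] F [-0.06  0.5   0.12] T [0.07 0.08 0.05] w 26.9
shift cm tool axes [-0.06  0.04  0.12]
turn units (CW+) 3.733573794638751
```

View pics/scenec3.png

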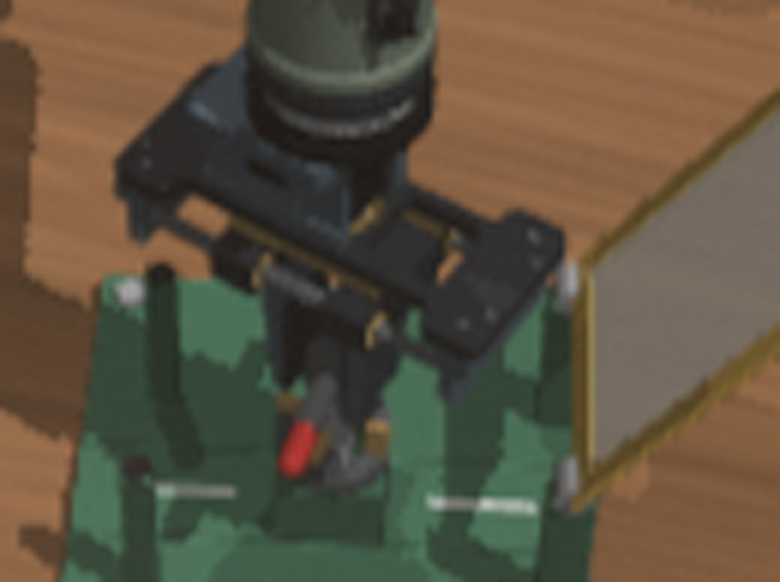

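Request:
{"fn": "jog_arm", "kwargs": {"plan": [0,0,0,-0.9,0,0,0,-1,0,0,0,-1,0,0,0,-1,0,0,0,-1,0,0,0,-1,0,0,0,-1,0,0,0,-1,0,0,0,-0.9,0,0,0,-0.5,0,0,0,0,0,0,0,0]}}

```text
time_s: 5.65
ee_pos: [520.1, -30.5, 123.6]
ee_rot: [128.4, 89.9, 168.3]
force: [-0.8, -0.5, -4.3]
gripper_width: 27.1
```

```bash
python3 - <<'E'
from h import *
st(np.r_[C,125],52)
for n in("scene",):
    im=env.grab_frame(n); cv2.imwrite(f"pics/{n}4.png",im[:,:,::-1])
crop("scene","pics/scene4.png",270,190,130,97,6,"pics/scenec4.png")
b=np.radians(YAW-90+130)
print((proj("scene",[np.r_[C+s*60*np.array([np.cos(b),np.sin(b)]),z] for s in(1,-1) for z in (112,100)])-[270,190])*6)
E
```

```text
t 5.65 pos [520.09 -30.5  123.61] jawdir 129.97 toolx [-0.  0. -1.] j [  -4.63   19.5   106.21    0.02   54.39 -134.61] F [-0.81 -0.52 -4.32] T [ 0.16  0.17 -0.02] w 27.1
shift cm tool axes [-0.14 -0.12  0.15]
turn units (CW+) 12.994968941085085
[[413.02 448.9 ]
 [412.07 465.78]
 [249.94 275.3 ]
 [250.15 292.57]]
```

View pics/scenec4.png

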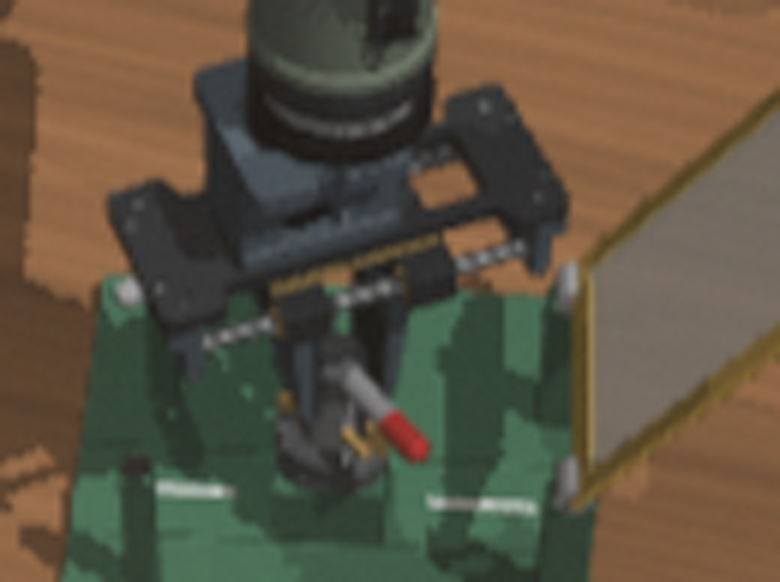

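Request:
{"fn": "jog_arm", "kwargs": {"plan": [0,0,0,0,0,0,0,0,0,0,0,0,0,0,0,0], "claw": 4.0}}

```text
time_s: 6.03
ee_pos: [521.2, -30.7, 124.8]
ee_rot: [-43.9, 89.9, -3.8]
force: [0.3, 0.3, 0.0]
gripper_width: 39.9
```

```bash
python3 - <<'E'
from h import *
st(np.r_[C,125],52)
for n in("scene",):
    im=env.grab_frame(n); cv2.imwrite(f"pics/{n}5.png",im[:,:,::-1])
crop("scene","pics/scene5.png",270,190,130,97,6,"pics/scenec5.png")
E
```

```text
t 6.03 pos [521.22 -30.7  124.79] jawdir 130.1 toolx [ 0. -0. -1.] j [  -4.63   19.44  106.11    0.     54.38 -134.73] F [0.27 0.29 0.  ] T [0.07 0.02 0.01] w 39.9
shift cm tool axes [-0.02 -0.03  0.07]
turn units (CW+) 13.01654917691495
```

View pics/scenec5.png

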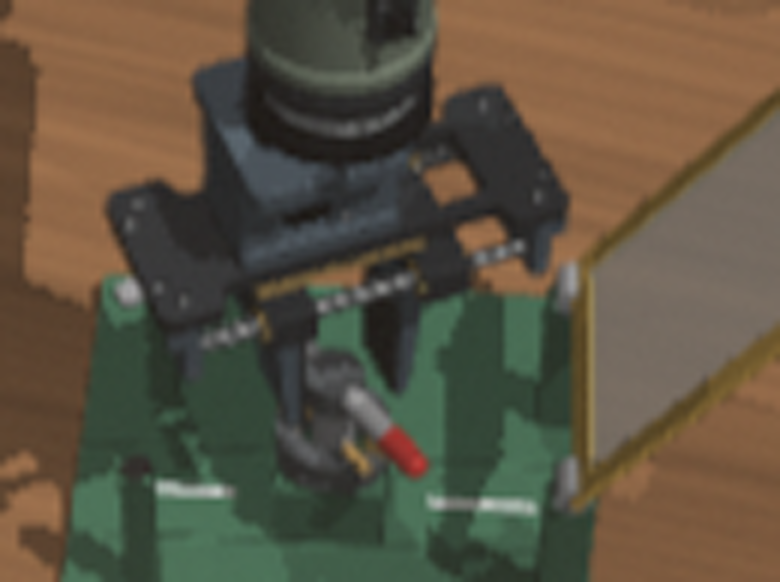

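Request:
{"fn": "jog_arm", "kwargs": {"plan": [0.5,0,0,0,0.5,0,0,0,0,0,0,0]}}

```text
time_s: 6.33
ee_pos: [519.9, -30.6, 113.1]
ee_rot: [133.0, 89.9, 173.1]
force: [-0.1, -0.1, 0.7]
gripper_width: 39.7
```

Request:
{"fn": "jog_arm", "kwargs": {"plan": [0,0,0,0,0,0,0,0,0,0,0,0,0,0,0,0,0.02,0,0,0.5,0.03,0,0,0.8,0.03,0,0,0.8,0.03,0,0,0.8,0,0,0,0], "claw": 0.5, "newtons": 30}}

```text
time_s: 7.08
ee_pos: [521.4, -30.7, 114.1]
ee_rot: [-29.7, 89.9, -7.1]
force: [0.1, 0.1, 4.6]
gripper_width: 26.8
```

```bash
python3 - <<'E'
from h import *
st(np.r_[C,125],0)
for n in("scene",):
    im=env.grab_frame(n); cv2.imwrite(f"pics/{n}6.png",im[:,:,::-1])
crop("scene","pics/scene6.png",270,190,130,97,6,"pics/scenec6.png")
E
```

```text
t 7.08 pos [521.36 -30.75 114.09] jawdir 112.61 toolx [ 0. -0. -1.] j [  -4.63   20.14  106.88   -0.01   52.87 -117.24] F [0.07 0.07 4.59] T [ 0.01  0.1  -0.1 ] w 26.8
shift cm tool axes [-1.09 -0.    0.07]
turn units (CW+) -11.231548138612277
```

View pics/scenec6.png

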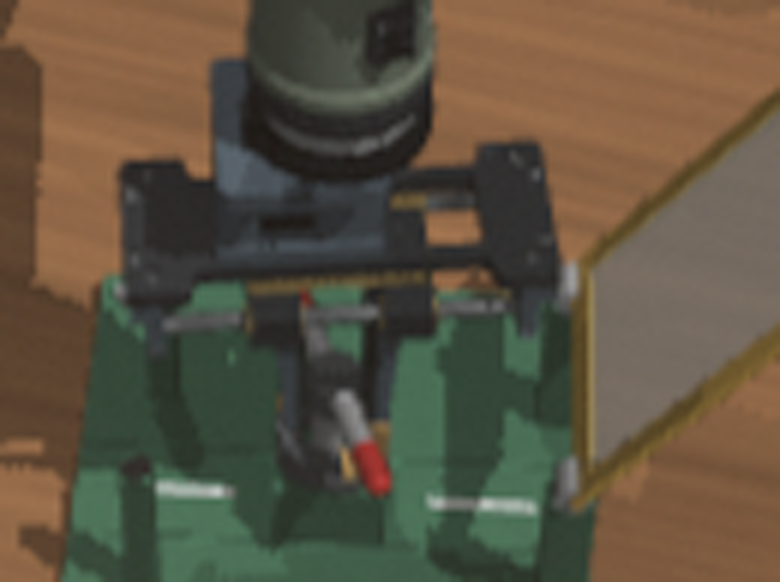

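Request:
{"fn": "jog_arm", "kwargs": {"plan": [0.03,0,0,0.9,0.03,0,0,1,0.03,0,0,1,0.03,0,0,1,0.03,0,0,1,0.03,0,0,1,0.03,0,0,1,0.03,0,0,1,0.03,0,0,1,0.03,0,0,0.9,0.03,0,0,0.5,0,0,0,0]}}

```text
time_s: 8.13
ee_pos: [520.5, -30.9, 110.2]
ee_rot: [-89.4, 90.0, -128.4]
force: [-1.7, 0.1, 5.1]
gripper_width: 27.4
```

```bash
python3 - <<'E'
from h import *
st(np.r_[C,125],0)
for n in("scene",):
    im=env.grab_frame(n); cv2.imwrite(f"pics/{n}7.png",im[:,:,::-1])
crop("scene","pics/scene7.png",270,190,130,97,6,"pics/scenec7.png")
E
```

```text
t 8.13 pos [520.47 -30.9  110.18] jawdir 50.98 toolx [-0. -0. -1.] j [ -4.64  20.39 107.17  -0.04  52.46 -55.6 ] F [-1.65  0.11  5.12] T [-0.27  0.38 -0.05] w 27.4
shift cm tool axes [-1.48  0.13  0.09]
turn units (CW+) 8.49644300699291
```

View pics/scenec7.png

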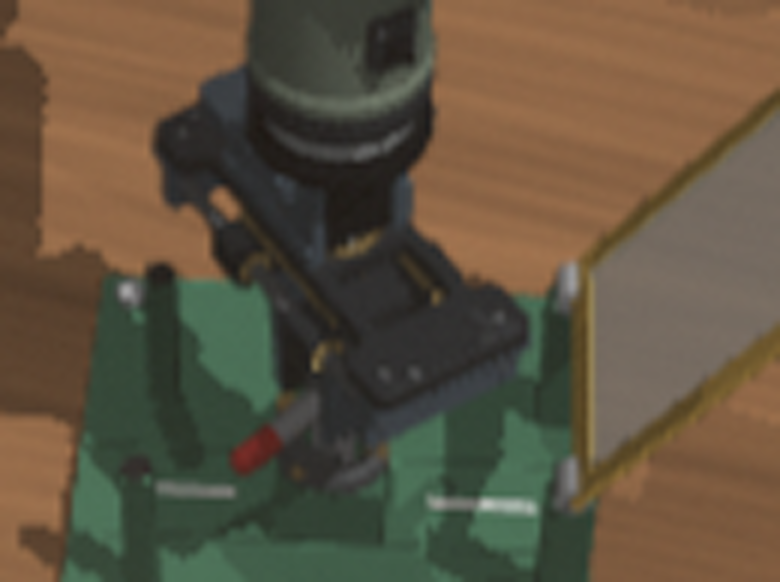

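Request:
{"fn": "jog_arm", "kwargs": {"plan": [0.03,0,0,0.8,0.03,0,0,1,0.03,0,0,1,0.03,0,0,1,0.03,0,0,1,0.03,0,0,1,0.03,0,0,0.8,0.02,0,0,0.6,0.02,0,0,0.5,0.01,0,0,0.4,0.01,0,0,0.4,0,0,0,0]}}

```text
time_s: 9.18
ee_pos: [520.0, -30.8, 106.4]
ee_rot: [-82.2, 89.9, -172.2]
force: [-0.4, -1.4, -2.0]
gripper_width: 27.1
```

```bash
python3 - <<'E'
from h import *
st(np.r_[C,125],0)
for n in("scene",):
    im=env.grab_frame(n); cv2.imwrite(f"pics/{n}8.png",im[:,:,::-1])
crop("scene","pics/scene8.png",270,190,130,97,6,"pics/scenec8.png")
E
```

```text
t 9.18 pos [519.99 -30.85 106.41] jawdir 0.02 toolx [-0. -0. -1.] j [ -4.65  20.65 107.43  -0.03  52.03  -4.65] F [-0.42 -1.44 -2.01] T [-0.42  0.24  0.03] w 27.1
shift cm tool axes [-1.86  0.2  -0.03]
turn units (CW+) 0.003431366925177315
```

View pics/scenec8.png

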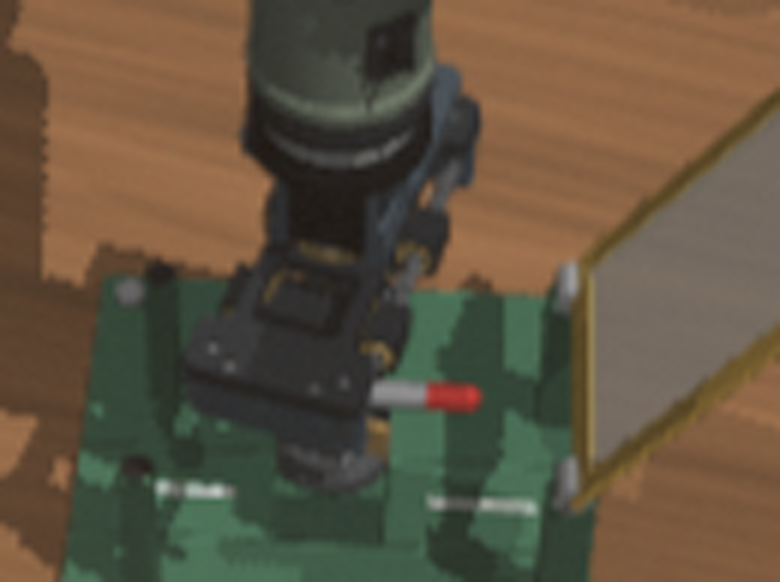

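Request:
{"fn": "jog_arm", "kwargs": {"plan": [0,0,0,0.3,0,0,0,0.3,0,0,0,0.3,0,0,0,0.3,0,0,0,0]}}

```text
time_s: 9.65
ee_pos: [519.9, -30.9, 106.5]
ee_rot: [-65.5, 89.9, -162.6]
force: [-1.2, -1.4, -3.7]
gripper_width: 27.0
```

```bash
python3 - <<'E'
from h import *
st(np.r_[C,125],0)
for n in("scene",):
    im=env.grab_frame(n); cv2.imwrite(f"pics/{n}9.png",im[:,:,::-1])
crop("scene","pics/scene9.png",270,190,130,97,6,"pics/scenec9.png")
print((proj("scene",[cr(0,y,92) for y in(64,-64)]+[cr(0,y,100) for y in(64,-64)])-[270,190])*6)
E
```

```text
t 9.65 pos [519.86 -30.86 106.5 ] jawdir -7.08 toolx [-0. -0. -1.] j [ -4.63  20.64 107.43  -0.06  52.06   2.49] F [-1.19 -1.37 -3.74] T [-0.48  0.34  0.46] w 27.0
shift cm tool axes [-1.85  0.2  -0.06]
turn units (CW+) -1.18008164304441
[[473.63 396.61]
 [184.8  380.11]
 [474.53 385.37]
 [184.35 368.84]]
```

View pics/scenec9.png

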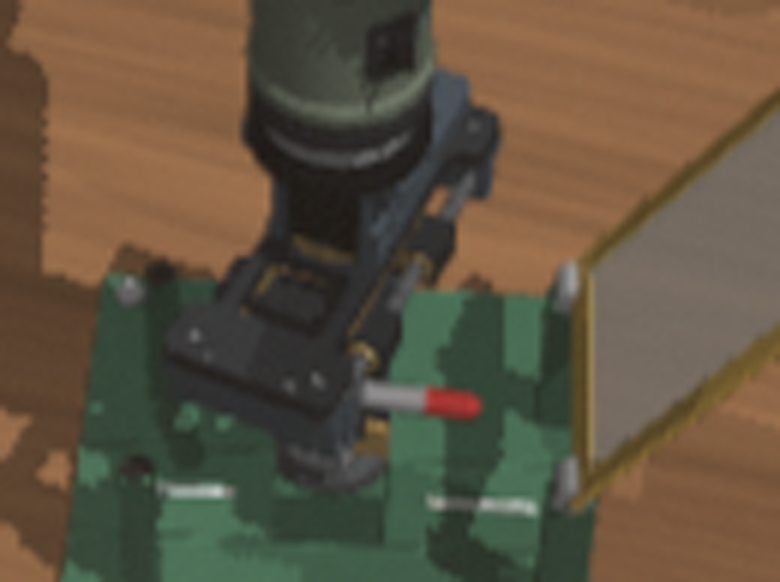

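Request:
{"fn": "jog_arm", "kwargs": {"plan": [0,0,0,0,0,0,0,0,0,0,0,0,-1,0,0,0,-3,0,0,0,-4,0,0,1,-4,0,0,1,-4,0,0,1,-4,0,0,1,-4,0,0,1,-1,0,0,1,0,0,0,1], "claw": 4.5}}

```text
time_s: 10.7
ee_pos: [522.2, -30.5, 363.1]
ee_rot: [138.0, 89.4, -1.6]
force: [0.5, 1.2, -0.3]
gripper_width: 44.8
```

```bash
python3 - <<'E'
from h import *
st(np.r_[cr(0,219.9,0)[:2],340],-75.5)
for n in("scene","top"):
    im=env.grab_frame(n); cv2.imwrite(f"pics/{n}10.png",im[:,:,::-1])
crop("scene","pics/scene10.png",240,150,195,145,4,"pics/scenec10.png")
E
```

```text
t 10.7 pos [522.2  -30.54 363.13] jawdir -49.56 toolx [ 0.01 -0.   -1.  ] j [-4.63 10.18 83.1   0.03 86.08 44.93] F [ 0.47  1.21 -0.31] T [-0.03  0.12 -0.06] w 44.8
shift cm tool axes [  2.24 -19.81  -9.59]
turn units (CW+) 4.32364251210483
```

View pics/scenec10.png

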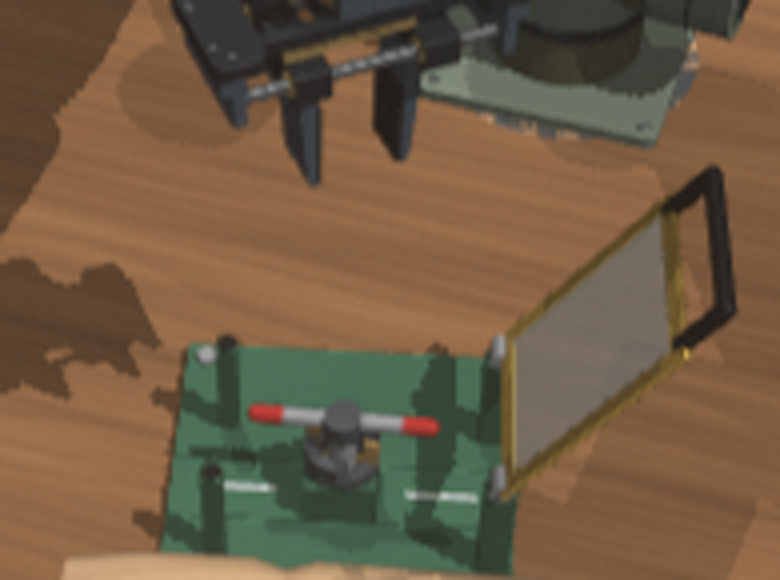

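View pics/top10.png

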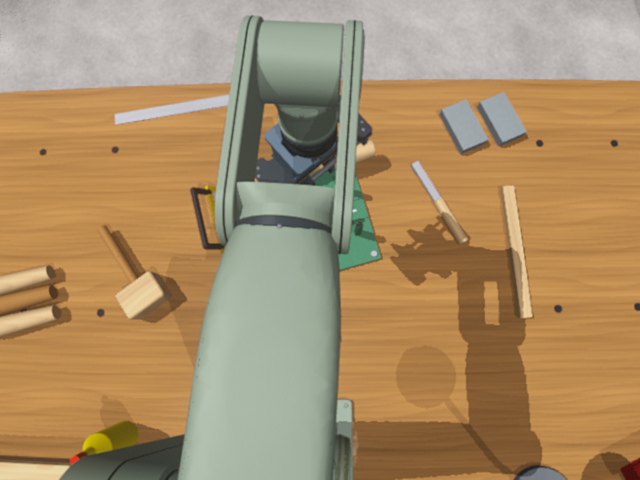

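```bash
python3 - <<'E'
from h import *
S=lambda *p:[(240+(x+.5)/4-.5,150+(y+.5)/4-.5) for x,y in p]
im=cv2.imread("pics/scene10.png").astype(int)
b,g,r=im[...,0],im[...,1],im[...,2]
m=((r>110)&(g<70)&(b<70)); m[:230]=0;m[270:]=0;m[:,:290]=0;m[:,360:]=0
n,l,s,c=cv2.connectedComponentsWithStats(m.astype(np.uint8)); print(c[1:],s[1:,4])
i=np.argsort(s[1:,4])[-2:]+1
for z in (92,100):
  P=unproj("scene",c[i],z); d=P[0]-P[1]; print(z,P.mean(0),np.degrees(np.arctan2(d[1],d[0])),np.linalg.norm(d))
P=unproj("scene",S((223,486),(477,497)),12);d=P[1]-P[0];print("lines",np.degrees(np.arctan2(d[1],d[0])))
E
```

```text
[[305.88       253.12      ]
 [345.33333333 256.12121212]] [25 33]
92 [521.02576113 -28.75155838  92.        ] -76.87515966668786 105.10513362024608
100 [527.06243024 -26.89971518 100.        ] -76.87515966668789 104.28748006498807
lines 105.57370278645722
```

Request:
{"fn": "jog_arm", "kwargs": {"plan": [0,0,0,1,0,0,0,1,0,0,0,1,0,0,0,1,0,-1,0,0.3,0,-3,0,0,0,-4,0,0,0,-4,0,0,0,-4,0,0,0,-3,0,0,0,-2,0,0,0,-1,0,0]}}

```text
time_s: 11.8
ee_pos: [462.5, 184.1, 356.9]
ee_rot: [-45.3, 89.9, 149.9]
force: [0.8, -1.2, 0.3]
gripper_width: 45.2
```

Request:
{"fn": "jog_arm", "kwargs": {"plan": [0,0,0,0,0,0,0,0]}}

```text
time_s: 11.97
ee_pos: [463.8, 181.4, 357.0]
ee_rot: [60.2, 89.9, -104.8]
force: [-0.1, 0.7, 0.6]
gripper_width: 45.0
```

```bash
python3 - <<'E'
from h import *
st(np.r_[cr(0,219.9,0)[:2],286],-75.5)
for n in("scene","top"):
    im=env.grab_frame(n); cv2.imwrite(f"pics/{n}11.png",im[:,:,::-1])
crop("scene","pics/scene11.png",300,110,195,145,4,"pics/scenec11.png")
E
```

```text
t 11.97 pos [463.76 181.45 357.04] jawdir -74.98 toolx [-0. -0. -1.] j [20.07  8.2  86.38 -0.04 85.46 95.05] F [-0.12  0.68  0.59] T [-0.12  0.13 -0.02] w 45.0
shift cm tool axes [ 7.1  -0.01 -0.33]
turn units (CW+) 0.08737645169153059
```

View pics/scenec11.png

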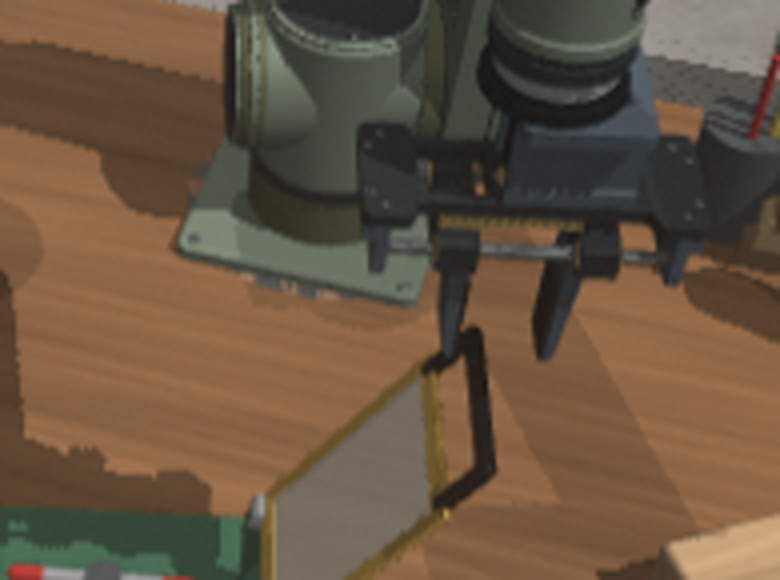

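View pics/top11.png

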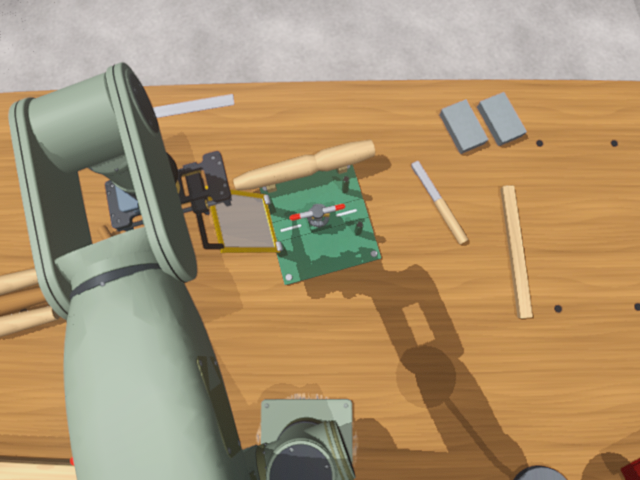

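Request:
{"fn": "jog_arm", "kwargs": {"plan": [2,0,-0.3,0.1,2.5,0,0,0,1.5,0,0,0,0.9,0,0,0,0,0,0,0,0,0,0,0]}}

```text
time_s: 12.57
ee_pos: [467.2, 182.0, 288.5]
ee_rot: [176.1, 90.0, 10.3]
force: [0.0, 0.7, 0.4]
gripper_width: 45.0
```

```bash
python3 - <<'E'
from h import *
st(np.r_[cr(0,219.9,0)[:2],286],-75.5)
for n in("scene",):
    im=env.grab_frame(n); cv2.imwrite(f"pics/{n}12.png",im[:,:,::-1])
crop("scene","pics/scene12.png",300,110,195,145,4,"pics/scenec12.png")
E
```

```text
t 12.57 pos [467.16 181.97 288.54] jawdir -75.74 toolx [ 0.  0. -1.] j [19.97  9.94 93.87 -0.   76.17 95.71] F [0.01 0.67 0.38] T [-0.05  0.15 -0.  ] w 45.0
shift cm tool axes [ 0.25 -0.05  0.01]
turn units (CW+) -0.03968136825628932
```

View pics/scenec12.png

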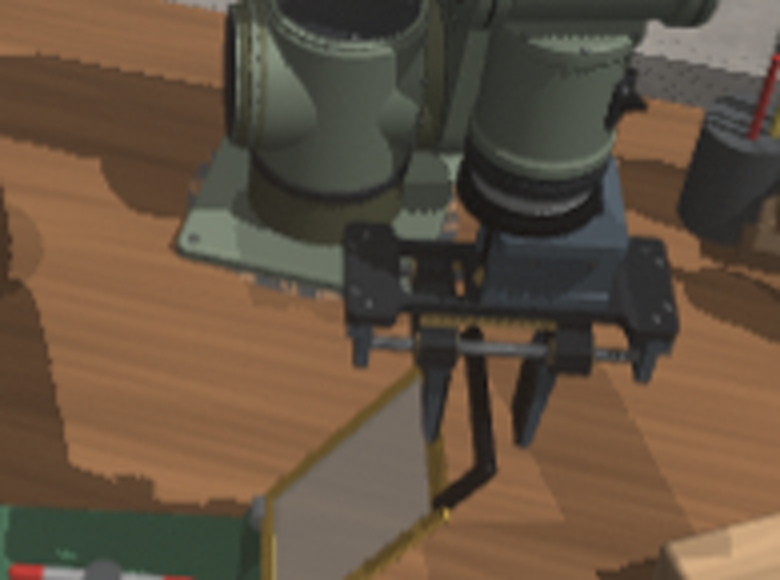

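Request:
{"fn": "jog_arm", "kwargs": {"plan": [0.25,0,0,0,0,0,0,0,0,0,0,0,0,0,0,0,0,0,0,0,0,0,0,0], "claw": 0.8, "newtons": 15}}

```text
time_s: 13.12
ee_pos: [466.8, 182.4, 286.0]
ee_rot: [120.0, 89.9, -45.7]
force: [1.3, -1.6, 0.6]
gripper_width: 11.7
```

```bash
python3 - <<'E'
from h import *
st(np.r_[cr(0,219.9,0)[:2],286],-75.5)
# arc rows: shift dx(down), dy(-cradle y)
th=[2.15]
th=np.r_[np.linspace(2.15,1.95,4),np.linspace(1.95,0.35,22)[1:],np.linspace(.35,0,9)[1:]]
y=105-210*np.cos(th); z=104.5+210*np.sin(th)
for a,b,c in zip(th[1:],-np.diff(z)/10,-np.diff(y)/10): print(round(a,3),round(b,2),round(c,2))
E
```

```text
t 13.12 pos [466.82 182.37 285.97] jawdir -75.64 toolx [ 0. -0. -1.] j [20.06 10.   94.16 -0.06 75.81 95.71] F [ 1.31 -1.64  0.64] T [-0.34  0.03  0.16] w 11.7
shift cm tool axes [-0.   -0.   -0.01]
turn units (CW+) -0.023474030817794755
2.083 -0.73 1.2
2.017 -0.65 1.24
1.95 -0.56 1.28
1.874 -0.54 1.51
1.798 -0.42 1.54
1.721 -0.3 1.57
1.645 -0.18 1.59
1.569 -0.06 1.6
1.493 0.06 1.6
1.417 0.19 1.59
1.34 0.31 1.57
1.264 0.42 1.54
1.188 0.54 1.51
1.112 0.65 1.46
1.036 0.76 1.41
0.96 0.87 1.34
0.883 0.97 1.27
0.807 1.06 1.2
0.731 1.15 1.11
0.655 1.23 1.02
0.579 1.3 0.93
0.502 1.37 0.82
0.426 1.43 0.72
0.35 1.48 0.61
0.306 0.87 0.3
0.262 0.88 0.26
0.219 0.89 0.22
0.175 0.9 0.18
0.131 0.91 0.14
0.088 0.91 0.1
0.044 0.92 0.06
0.0 0.92 0.02
```

Request:
{"fn": "jog_arm", "kwargs": {"plan": [-0.73,1.2,0,0,-0.65,1.24,0,0,-0.56,1.28,0,0,-0.54,1.51,0,0,-0.42,1.54,0,0,-0.3,1.57,0,0,-0.18,1.59,0,0,-0.06,1.6,0,0,0,0,0,0]}}

```text
time_s: 13.87
ee_pos: [496.7, 67.8, 321.7]
ee_rot: [147.0, 89.8, -18.9]
force: [1.7, 0.5, 4.5]
gripper_width: 12.0
```

```bash
python3 - <<'E'
from h import *
th=1.569
st(np.r_[cr(0,105-210*np.cos(th),0)[:2],104.5+6+210*np.sin(th)],-75.5)
for n in("scene",):
    im=env.grab_frame(n); cv2.imwrite(f"pics/{n}13.png",im[:,:,::-1])
crop("scene","pics/scene13.png",270,110,195,145,4,"pics/scenec13.png")
E
```

```text
t 13.87 pos [496.66  67.81 321.66] jawdir -75.85 toolx [ 0. -0. -1.] j [ 6.52  9.   90.33 -0.1  80.45 82.39] F [1.68 0.49 4.5 ] T [ 0.05 -0.13  0.24] w 12.0
shift cm tool axes [ 0.12 -0.31  0.01]
turn units (CW+) -0.057819322698878274
```

View pics/scenec13.png

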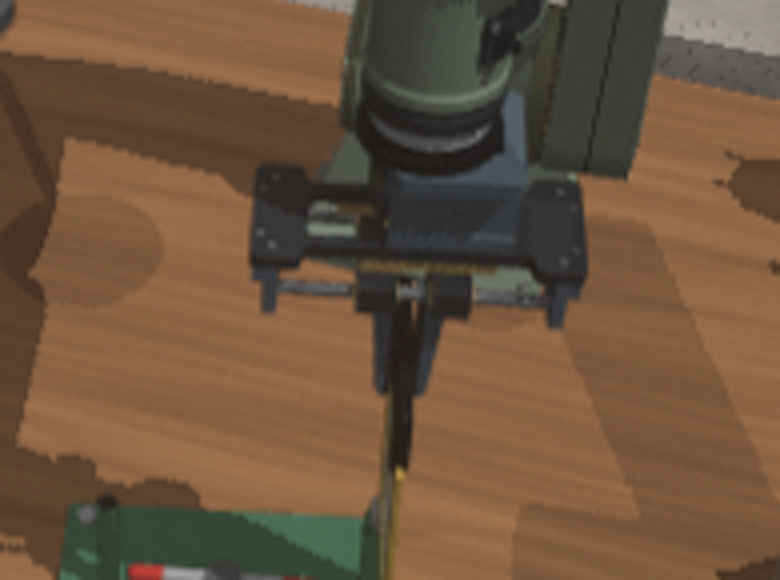

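Request:
{"fn": "jog_arm", "kwargs": {"plan": [0.06,1.6,0,0,0.19,1.59,0,0,0.31,1.57,0,0,0.42,1.54,0,0,0.54,1.51,0,0,0.65,1.46,0,0,0.76,1.41,0,0,0.87,1.34,0,0,0.97,1.27,0,0,1.06,1.2,0,0,1.15,1.11,0,0,0,0,0,0]}}

```text
time_s: 14.92
ee_pos: [534.9, -82.7, 247.9]
ee_rot: [88.2, 89.9, -77.5]
force: [5.6, -1.1, 0.5]
gripper_width: 11.3
```

```bash
python3 - <<'E'
from h import *
th=.731
st(np.r_[cr(0,105-210*np.cos(th),0)[:2],104.5+6+210*np.sin(th)],-75.5)
for n in("scene",):
    im=env.grab_frame(n); cv2.imwrite(f"pics/{n}14.png",im[:,:,::-1])
crop("scene","pics/scene14.png",230,130,195,145,4,"pics/scenec14.png")
E
```

```text
t 14.92 pos [534.89 -82.67 247.85] jawdir -75.74 toolx [ 0. -0. -1.] j [-9.95 14.93 93.19 -0.1  71.84 65.82] F [ 5.64 -1.14  0.45] T [-0.18 -0.87  0.23] w 11.3
shift cm tool axes [-0.29 -0.24 -0.06]
turn units (CW+) -0.03952313206488848
```

View pics/scenec14.png

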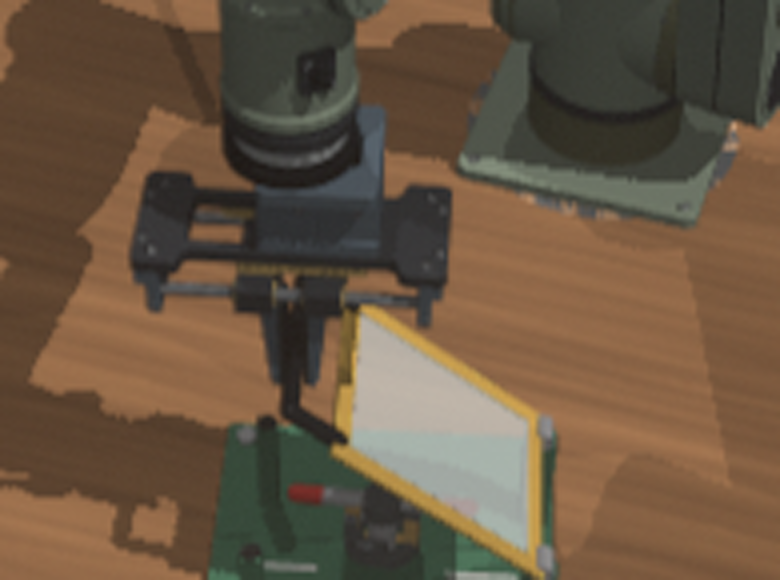

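Request:
{"fn": "jog_arm", "kwargs": {"plan": [1.2,1.02,-0.05,0,1.3,0.9,0,0,1.35,0.8,0,0,1.4,0.7,0,0,1.4,0.6,0,0,0.9,0.3,0,0,0.88,0.26,0,0,0.9,0.22,0,0,0.9,0.15,0,0,0.6,0.1,0,0,0,0,0,0]}}

```text
time_s: 15.88
ee_pos: [546.9, -130.0, 140.7]
ee_rot: [72.4, 89.9, -93.2]
force: [3.6, -4.6, -0.1]
gripper_width: 11.4
```

```bash
python3 - <<'E'
from h import *
th=0
st(np.r_[cr(0,105-210*np.cos(th),0)[:2],104.5+6+210*np.sin(th)],-75.5)
for n in("scene",):
    im=env.grab_frame(n); cv2.imwrite(f"pics/{n}15.png",im[:,:,::-1])
crop("scene","pics/scene15.png",230,150,195,145,4,"pics/scenec15.png")
E
```

```text
t 15.88 pos [ 546.92 -130.01  140.71] jawdir -75.64 toolx [-0. -0. -1.] j [-14.49  21.73  99.66  -0.11  58.6   61.21] F [ 3.64 -4.61 -0.06] T [-0.68 -0.51  0.22] w 11.4
shift cm tool axes [ 3.02  0.24 -0.08]
turn units (CW+) -0.023423130637541572
```

View pics/scenec15.png

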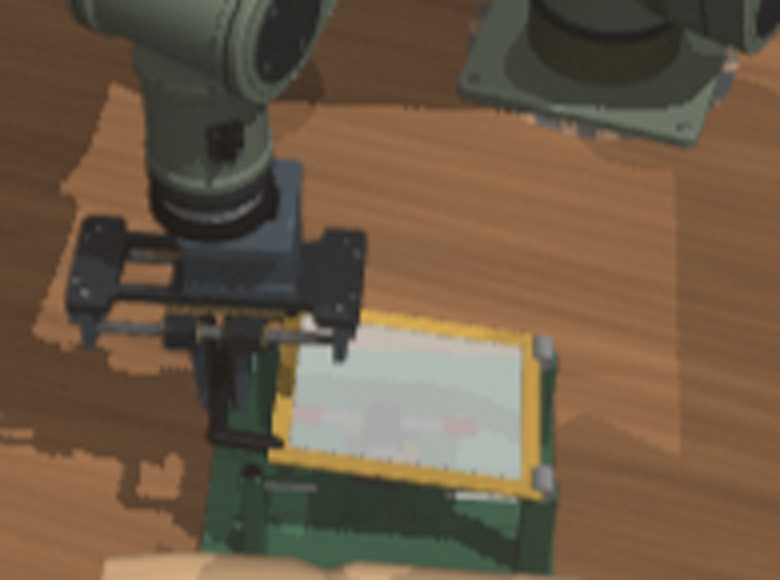

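Request:
{"fn": "jog_arm", "kwargs": {"plan": [0.5,0.08,0,0,0.5,0.06,0,0,0.5,0.05,0,0,0.5,0.03,0,0,0.4,0,0,0,0.3,0,0,0,0.2,0,0,0,0.1,0,0,0,0,0,0,0]}}

```text
time_s: 16.68
ee_pos: [547.6, -132.3, 111.4]
ee_rot: [92.5, 89.9, -73.1]
force: [2.8, -6.3, -1.2]
gripper_width: 11.4
```

```bash
python3 - <<'E'
from h import *
st(np.r_[cr(0,-105,0)[:2],110.5],-75.5)
E
```

```text
t 16.68 pos [ 547.57 -132.34  111.38] jawdir -75.63 toolx [ 0. -0. -1.] j [-14.69  23.55 101.61  -0.14  54.77  61.01] F [ 2.8  -6.35 -1.24] T [-1.03 -0.45  0.21] w 11.4
shift cm tool axes [ 0.09 -0.   -0.07]
turn units (CW+) -0.021321186854703928
```

Request:
{"fn": "jog_arm", "kwargs": {"plan": [0.1,0,0,0,0.1,0,0,0,0.1,0,0,0,0,0,0,0]}}

```text
time_s: 17.02
ee_pos: [547.6, -132.3, 108.5]
ee_rot: [94.5, 89.9, -71.1]
force: [4.1, -6.2, -1.3]
gripper_width: 11.8
```

```bash
python3 - <<'E'
from h import *
st(np.r_[cr(0,-105,0)[:2],110.5],-75.5)
for n in("scene",):
    im=env.grab_frame(n); cv2.imwrite(f"pics/{n}16.png",im[:,:,::-1])
crop("scene","pics/scene16.png",230,150,195,145,4,"pics/scenec16.png")
E
```

```text
t 17.02 pos [ 547.56 -132.35  108.48] jawdir -75.63 toolx [ 0. -0. -1.] j [-14.69  23.73 101.81  -0.14  54.38  61.02] F [ 4.1  -6.19 -1.33] T [-1.02 -0.45  0.15] w 11.8
shift cm tool axes [-0.2  -0.   -0.08]
turn units (CW+) -0.021599570871484747
```

View pics/scenec16.png

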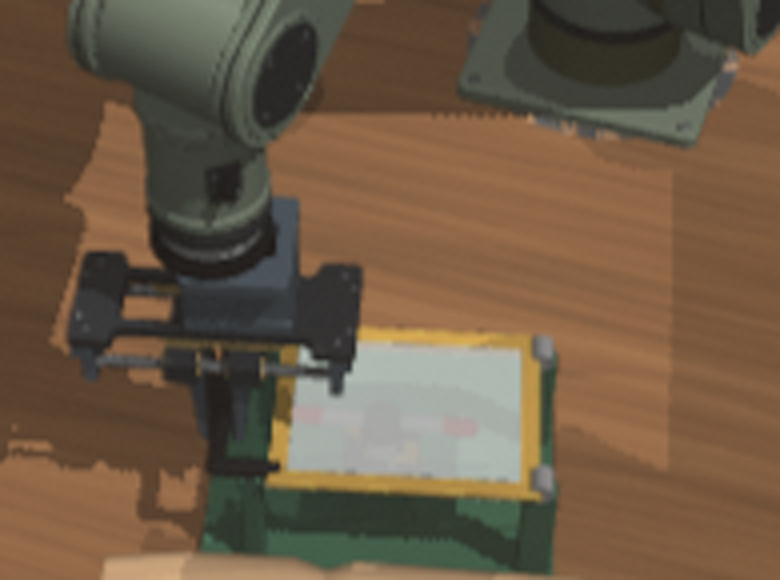

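Request:
{"fn": "jog_arm", "kwargs": {"plan": [0.1,0,0,0,0.1,0,0,0,0.1,0,0,0,0,0,0,0]}}

```text
time_s: 17.4
ee_pos: [547.6, -132.4, 107.6]
ee_rot: [109.1, 89.8, -56.5]
force: [-0.4, -6.3, 10.3]
gripper_width: 11.5
```

```bash
python3 - <<'E'
from h import *
st(np.r_[cr(0,-105,0)[:2],110.5],-75.5)
np.set_printoptions(precision=1,suppress=True)
for th in (0,.03,.06):
  print(th,(proj("scene",[cr(x,105-210*np.cos(th),104.5+210*np.sin(th)) for x in(-49,49)])-[230,150])*4)
E
```

```text
t 17.4 pos [ 547.64 -132.37  107.55] jawdir -75.63 toolx [ 0. -0. -1.] j [-14.69  23.77 101.91  -0.15  54.19  61.02] F [-0.36 -6.34 10.27] T [-0.94  0.27  0.11] w 11.5
shift cm tool axes [-0.29 -0.   -0.07]
turn units (CW+) -0.021483261040790087
0 [[229.2 341.9]
 [212.2 457.2]]
0.03 [[228.9 335.8]
 [211.9 451.2]]
0.06 [[228.9 329.7]
 [211.8 445.3]]
```

Request:
{"fn": "jog_arm", "kwargs": {"plan": [0,0,0,0,0,0,0,0,0,0,0,0,0,0,0,0], "claw": 2.4}}

```text
time_s: 17.73
ee_pos: [546.3, -130.6, 105.2]
ee_rot: [-40.6, 89.8, 153.7]
force: [-0.1, 0.2, 0.1]
gripper_width: 23.9
```

```bash
python3 - <<'E'
from h import *
st(np.r_[cr(0,-105,0)[:2],110.5],-75.5)
E
```

```text
t 17.73 pos [ 546.28 -130.56  105.21] jawdir -75.69 toolx [-0.  0. -1.] j [-14.63  23.91 102.09   0.04  54.16  61.03] F [-0.09  0.19  0.12] T [-0.12  0.19  0.02] w 23.9
shift cm tool axes [-0.53  0.2  -0.15]
turn units (CW+) -0.0311182660422773
```

Free of contact forces; lifting straight up slowly.

Request:
{"fn": "jog_arm", "kwargs": {"plan": [-0.3,0,0,0,-0.5,0,0,0,-1,0,0,0,-2,0,0,0,-3,0,0,0,-4,0,0,0,-4,0,0,0,-3,0,0,0,0,-2,0,0,0,0,0,0,0,0,0,0]}}

```text
time_s: 18.65
ee_pos: [542.1, -111.4, 284.9]
ee_rot: [143.2, 89.9, -22.4]
force: [-0.4, -0.2, -0.1]
gripper_width: 24.1
```

```bash
python3 - <<'E'
from h import *
st()
for n in("scene","top"):
    im=env.grab_frame(n); cv2.imwrite(f"pics/{n}17.png",im[:,:,::-1])
crop("scene","pics/scene17.png",230,150,195,145,4,"pics/scenec17.png")
for th in (0,.03,.06):
  print(th,(proj("scene",[cr(x,105-210*np.cos(th),104.5+210*np.sin(th)) for x in(-49,49)])-[230,150])*4)
E
```

```text
t 18.65 pos [ 542.05 -111.43  284.9 ] jawdir -75.61 toolx [ 0. -0. -1.] j [-12.8   14.86  87.91  -0.01  77.17  62.81] F [-0.39 -0.15 -0.05] T [-0.08  0.19  0.01] w 24.1
0 [[229.23 341.87]
 [212.23 457.16]]
0.03 [[228.95 335.81]
 [211.86 451.23]]
0.06 [[228.94 329.73]
 [211.79 445.29]]
```

View pics/scenec17.png

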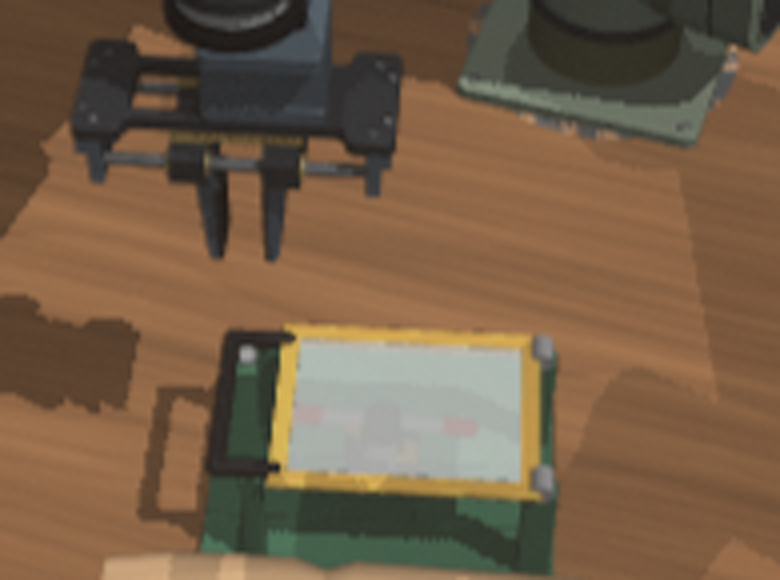

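View pics/top17.png

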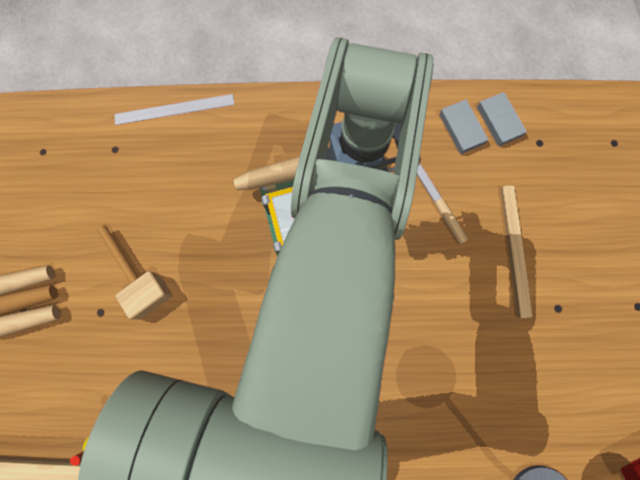

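```bash
python3 -c "
from workcell import env
print(env.job_done(), env.state()['time_s'])"
```

```text
the job is handed in; nothing more can be done
the job is handed in; nothing more can be done
```

The job is handed in at about 19 s of the 70 s allowed, and as far as my checks show the screw is home and the guard is shut. `job_done` reports no verdict.

**Screw**
- I gripped the knob at the middle of the handle and turned it about 78° counter-clockwise. The gripper then carried the screw's weight (4.3 N), so I let go. In the picture it dropped about 12 mm.
- I gripped it again lower down and drove it clockwise until it stopped, at 0.46 N m.
- Seen in the scene camera afterwards, the handle was about 1.5 to 2.5° off the index lines, against a limit of about 9°. Its position fitted the home height.

**Guard**
- I held the grab bar, swung the guard over vertical and lowered it slowly. It came to rest on its posts with about 10 N of push, then I opened the jaws and lifted straight away.
- After letting go, the bar's position in the picture matches the shut angle to within about 0.02 rad. The handle, seen through the panel, has not moved.
- The force on the tool was near zero at the end.

**Caveats**
- **Contact height:** the stop contact came about 3 mm lower than I calculated for the tool. I put this down to the bar sliding slightly in the pads.
- **Hidden view:** the arm hid the guard from the top camera in the last picture, so the final guard and screw checks rest on the scene camera alone.
- **Loose tools:** the mallet, chisel and batten look unmoved in the top pictures. I did not measure them.

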